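# Pin the reader cradle's end stop and snap the ring shut

### The job

Lock the end stop of the bill reader's cradle: push the bar in by its black end knob until the locking pin drops into the bar's hidden hole, press the pin fully home, then swing its sprung wire ring down round the side of the square tube so that it snaps shut over the pin's end. Leave the bill reader in its tray and do not disturb the other things lying about.

Things in the scene. Friction and masses are not known exactly. Their poses are not given: they have to be found in the camera images.
- cradle: fixed service cradle: aluminium base plate 100x250x8 mm with a dark square tube 25x25 mm, 76 mm long (underside 34, top 59 mm above the bench) and, beside it towards -y, a raised tray. Origin on the bench under the locking hole; its y axis runs along the tube and bar (+y pushes the bar in), its -x side faces the robot
- collar (a point): centre of the rim of the steel collar (20 mm across, 14 tall, bore 10.6 mm, rim 73 mm above the bench) on the tube, in which the locking pin stands. The bore runs down through the tube and a 6 mm boss under it. The bar inside the tube has one cross hole, its place hidden and unknown; until it lies under the collar the pin stands on the bar, 40 mm too high
- push_knob (a point): centre of the outer face of the black knob (32 mm across, 15 thick) on the bar's free end, 46 mm above the bench. Bar 18x18 mm; friction about 3 N; starts 10 to 40 mm too far out and can go a few mm past the right place. 44 mm inward of this face the bar carries an upright end stop plate, 70 mm wide, its top 97 mm above the bench
- pin_top (a point): centre of the top of the loose upright steel locking pin: head 40 mm tall, 22 across at the top; shank 9 mm thick, 58 long, round tip. When the hole comes under it, it drops 25 to 30 mm by itself and locks the bar; a spring plunger then stops it 10 to 15 mm short, and a firm press on the head (10 to 20 N) drives it home, head on the collar, top 113 mm above the bench
- pin_seat (a point): centre of the underside of the pin's head, 40 mm below pin_top; coincides with the collar point when the pin is home
- ring_side (a point): middle of the outer straight part of the pin's wire ring, between its two legs. The ring is a D-shaped loop of 4 mm wire, 25 mm wide at the hinge and 19 outside, hinged across the pin's head 7 mm above its underside; closed, this point hangs 22 mm out from the pin's axis and 29 mm below the hinge. It clears the tube if it stands square to it within about 20 degrees
- ring_bow (a point): middle of the ring's far cross wire, 57 mm from the hinge; closed, it lies against the pin's shank just above its tip, under the tube
- ring (a joint): ring angle, rad: 0 open (standing out, just above level, on the robot's side), 1.66 shut (hanging beside the tube, cross wire on the pin's end). Sprung over centre at about 0.96: short of it the ring springs back open, beyond it it snaps shut. Takes 5 to 10 N on its outer part. Unless the pin is home the cross wire strikes the boss and it cannot shut
- bill_reader: black bill reader 131x69x61 mm lying loose in the cradle's tray (floor 62 mm above the bench); origin under its middle
- driver: blue screwdriver 193 mm long lying in front of the cradle, a bystander; origin under its middle
- spare_gear: white gear 40 mm across lying on the base plate behind the tube, a bystander; origin under its middle
- roller: feed roller 75 mm long lying at the front left, a bystander; origin under its middle

How it is judged:
At the end, for the whole second after the job is handed in: The pin's head stands on the collar (underside within 5 mm of the rim's centre), which it can do only through the bar's hole; the ring is shut (joint above 1.60 rad); the bill reader lies at rest in its tray (distance between pin_seat and collar below 0.005 m and value of joint ring above 1.6 rad and y of bill_reader in the frame of cradle between -0.11 and -0.088 m and distance between bill_reader and cradle below 0.128 m and linear speed of bill_reader below 0.02 m/s); the robot touches nothing.
It fails at once if a bystander (screwdriver, gear, roller) is moved by more than 25 mm (distance of any of driver, spare_gear, roller from where it was at the start of the episode above 0.025 m).
It fails at once if the bill reader is tipped (angle between bill_reader's own z axis and vertical above 0.35 rad).
It also fails if it takes over 59 s, if anything falls off the work surface, if the arm or the gripper's body presses on something with over 40 N, if the wrist force passes 120 N, or if a joint passes its speed limit or range.

### The arm

A 7-joint arm with a two-finger parallel gripper is mounted at the origin on a cart in front of the work surface, level with it; the furniture and walls round the work are solid. World frame = base frame: x ahead of the robot, y to its left, z up, the work surface at z = 0. Lengths are in m, angles in rad, forces in N, time in s.
With the tool pointing down it reaches from about 0.35 to 0.9 m from the base axis. Payload 8.1 kg.
Tool frame: the origin (TCP) lies midway between the tips of the shut fingers; the grasp point (between the pads) lies arm.tcp_to_grasp behind it (arm.tcp_to_grasp is the distance from the TCP to the grasp point, in m); z points along the fingers, y is the line along which they close (so a half turn about z gives the same grasp; the last joint's range is limited). The gripper opens to 92 mm and grips with 3 to 60 N. Pads are 19 mm wide; open, the fingers measure 130 mm over their backs; the gripper's body (75 mm by 190 mm) begins 47 mm behind the grasp point.
Start: joints at [-1.326, 0.434, 0.025, 1.573, -0.012, 1.134, -0.075], TCP at [0.213, 0.588, 0.227] pointing down, gripper open.
Joint ranges: [-2.62, 2.62], [-0.44, 2.09], [-1.27, 1.32], [0.08, 2.57], [-1.32, 4.46], [0.12, 2], [-2.74, 2.74]. Speed limits (rad/s): [2.22, 2.22, 3.01, 3.01, 3.14, 3.14, 3.14].

### API

Orientations are given as a rotation vector (axis times angle).
In Python, from cell import observe, get_image, arm gives the robot as it stands. The module is installed in compiled form; this text tells all that it offers.
- The arm moves only by the tool drive_tool, never from a script. Its argument "steps" is a list of rows, each a list of 5 numbers: the closure, from 0 (fully open) to 1 (shut), then the shift along the world's x, y, z in mm, then the turn about the world's z in rad. In form: [[hand, x, y, z, roll], ...]. A call has 1 to 20 rows; each row shifts and turns the commanded pose from where the row before left it; what a row does not reach is not made up. A row lasts 1/12 s, in which the tool goes at most 41.7 mm and 7.16 degrees, less where a joint would pass 70% of its speed; a pose out of reach is approached as far as the arm can. A call with a gripper value outside its range is refused whole. The fingers move at their own pace and stop on an object; "grip_force" is the grip in N (left out, the last holds). Time passes only in rows, so rows that do not move let the fingers close. It gives the time, the measured TCP pose, the force, the opening and the grip force at its end, in the units of the state.
- observe(): the state, without advancing time (a new reading comes with each control period).
- get_image(name): name is "side" or "top" or "wrist"; returns a dict with "image" (420x560x3 uint8, red, green, blue), "vfov" (degrees; the focal length in pixels is half the picture's height over the tangent of half this angle, whatever the lens; pixels are square), "cx", "cy" (the principal point, pixels), "k1" (the pictures are not rectified: a ray, as slopes to the right and down, at radius r is drawn at 1 + k1 r^2 times it, then the intrinsics apply), "xyz" and "attitude" of the camera in the world. Camera axes: x right, y down, z forward; pixel columns grow to the right and rows downward; lengths in m; the calibration is good to about 2 mm. A picture is of the moment at which its call begins. There is no depth.
- arm.sign_off(): hands the job in; it is judged then, once.
The state is a dict: "clock": time; "joints": joint angles; "dq": joint speeds; "joint_efforts": joint torques, N m; "position": TCP position; "ee_rot": TCP orientation; "force": force on the tool from outside, world axes, zero at the start; "ft_torque": the same for the moment, N m; "width": opening from 0.0 (shut) to 1.0 (fully open); "gripper_force": force on a finger pad.
Only numpy, scipy, OpenCV 4.12 (cv2) and the standard library are available. Lean on these libraries where they do the work, as an engineer would, in place of code of your own. Each camera call takes 0.05 s, during which the arm holds its last target. There are 200 camera calls.

## Working session

There is one attempt and no reset: what is moved stays moved. The work goes in short steps, Python scripts to look and compute and a tool call to move; the robot and the scene stay as the last step left them, time stands still between calls to the robot, and variables do not carry over. Pictures are saved under pics/ and viewed, at most 10 in all, crops included, and the job is handed in when it is done.

Besides the shell and the picture viewer there is one more tool, called after ">>>" in YAML: its name, and indented under it one key for each argument. drive_tool: Moves the arm, as the interface text tells. Its arguments: {"type":"object","properties":{"steps":{"type":"array"},"grip_force":{"type":"number"}},"required":["steps"]}

```bash
mkdir -p pics; cat > h.py <<'E'
import numpy as np, cv2
from cell import observe, get_image, arm
from scipy.spatial.transform import Rotation as R
def grab(n,f=None):
    d=get_image(n)
    if f: cv2.imwrite('pics/'+f,d['image'][:,:,::-1])
    return d
def cam(d):
    f=210/np.tan(np.radians(d['vfov'])/2); a=np.array(d['attitude'],float)
    M=R.from_rotvec(a).as_matrix() if a.size==3 else (a if a.size==9 else R.from_quat(a).as_matrix())
    return f,M,np.array(d['xyz'])
def ray(d,u,v):
    f,M,p=cam(d); x=np.array([(u-d['cx'])/f,(v-d['cy'])/f]); s=x.copy()
    for _ in range(20): s=x/(1+d['k1']*(s@s))
    r=M@np.array([s[0],s[1],1]); return p,r/np.linalg.norm(r)
def atz(d,u,v,z):
    p,r=ray(d,u,v); return p+r*(z-p[2])/r[2]
def proj(d,P):
    f,M,p=cam(d); q=M.T@(np.array(P)-p); s=q[:2]/q[2]; s=s*(1+d['k1']*(s@s)); return s*f+[d['cx'],d['cy']]
def tri(*obs):
    A=np.zeros((3,3));b=np.zeros(3)
    for d,u,v in obs:
        p,r=ray(d,u,v); Q=np.eye(3)-np.outer(r,r); A+=Q;b+=Q@p
    return np.linalg.solve(A,b)
E
python3 - <<'E'
from h import *
import pickle
for n in ['side','top']:
    d=grab(n,n+'0.png'); pickle.dump(d,open(n+'0.pkl','wb'))
    print(n,d['vfov'],d['cx'],d['cy'],d['k1'],d['xyz'],d['attitude'])
print(observe(),arm.tcp_to_grasp)
E
```

```text
side 47.667430916811256 282.04541819679343 207.96709889012865 0.051739615650014184 [0.42662408 0.46810348 0.60349237] [ 0.04513084 -2.78602104  1.4489278 ]
top 54.422318938272305 287.3855021175954 205.5934297690647 -0.01930289173682578 [ 0.38357986 -0.23920373  0.96690967] [-2.16631993  2.16759987 -0.08223598]
{'clock': 0.1, 'joints': array([-1.32556436,  0.43513227,  0.0249834 ,  1.57396996, -0.01158346,
        1.13400705, -0.07511541]), 'dq': array([-0.00062623, -0.00245071,  0.00010176, -0.00236886, -0.00022713,
        0.00053371,  0.00038721]), 'joint_efforts': array([ 4.29433931e-03, -6.69122815e+01,  9.88750979e-01, -3.15145040e+01,
       -6.03194302e-02,  3.72758531e-02,  5.21622655e-05]), 'position': array([0.21294638, 0.58713486, 0.22605062]), 'ee_rot': array([-5.43740104e-01, -3.09408367e+00,  2.14992324e-03]), 'force': array([-0.59887702,  0.38338908, -0.11889128]), 'ft_torque': array([0.01767194, 0.00017221, 0.02927169]), 'gripper_force': 0.0, 'width': 0.9973807089474883} 0.0188
```

View pics/side0.png

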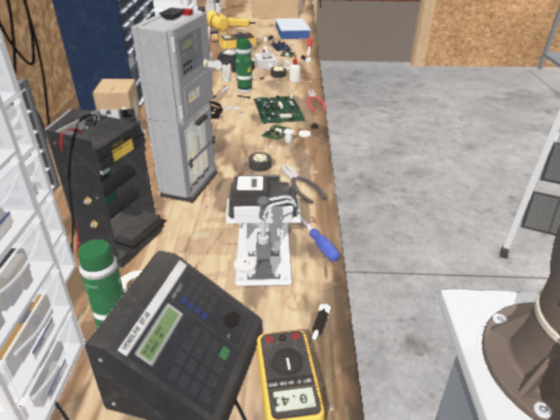

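View pics/top0.png

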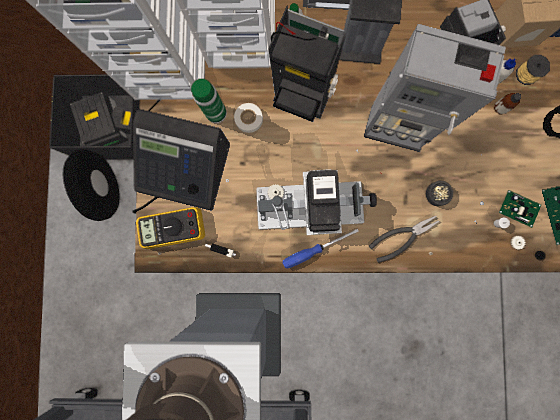

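The side view shows the cradle around (262,240). In the top view the cradle is at (315,205), the knob at (370,200), the reader at (323,200) and the pin near (277,190–212). I'll enlarge both.

```bash
python3 - <<'E'
import cv2,numpy as np
t=cv2.imread('pics/top0.png')[160:280,240:400]; s=cv2.imread('pics/side0.png')[165:295,205:345]
a=cv2.resize(t,None,fx=5,fy=5,interpolation=cv2.INTER_CUBIC); b=cv2.resize(s,None,fx=4.5,fy=4.5,interpolation=cv2.INTER_CUBIC)
cv2.imwrite('pics/t1.png',a); cv2.imwrite('pics/s1.png',b); print(a.shape,b.shape)
E
```

```text
(600, 800, 3) (585, 630, 3)
```

View pics/t1.png

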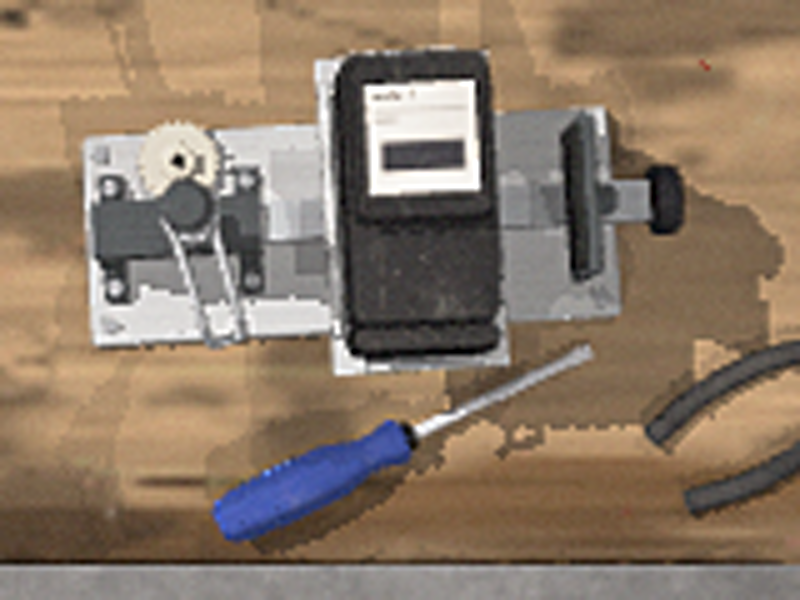

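View pics/s1.png

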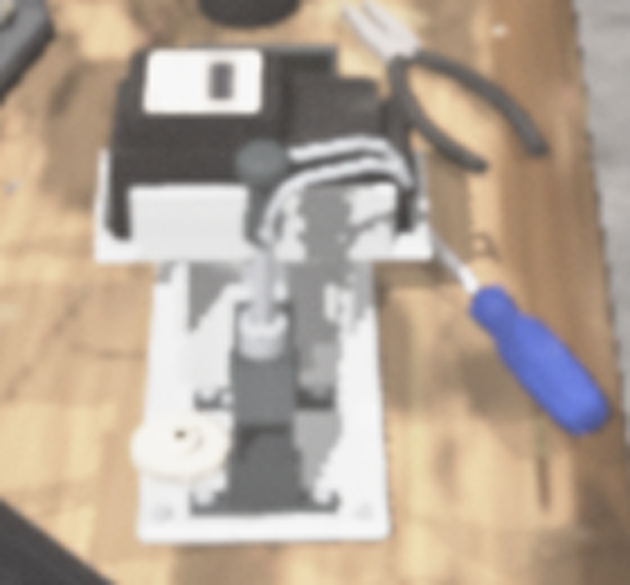

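```bash
cat >> h.py <<'E'
import pickle
T=pickle.load(open('top0.pkl','rb'));S=pickle.load(open('side0.pkl','rb'))
def t(x,y): return 240+x/5,160+y/5
def s(x,y): return 205+x/4.5,165+y/4.5
E
python3 - <<'E'
from h import *
np.set_printoptions(precision=4,suppress=True)
c=np.array([atz(T,*t(*p),.008) for p in [(83,143),(607,107),(622,313),(95,347)]]); print(c)
print('side',np.linalg.norm(np.roll(c,-1,0)-c,axis=1))
m=((c[0]+c[3])-(c[1]+c[2]))[:2]; print('yaw',np.arctan2(-m[0],m[1]))
print('plate centre',c.mean(0))
cs=np.array([atz(S,*s(*p),.008) for p in [(140,540),(387,538)]]); print('side plate corners',cs)
print('pin top z.153',atz(T,*t(187,200),.153),'side',atz(S,*s(262,155),.153),'tri',tri((T,*t(187,200)),(S,*s(262,155))))
print('collar side',atz(S,*s(262,330),.073))
print('knob', atz(T,*t(667,200),.046),'outer',atz(T,*t(684,200),.062))
print('stop', atz(T,*t(592,195),.097))
print('ring bow',tri((T,*t(225,343)),(S,*s(408,180))),atz(T,*t(225,343),.12))
print('reader', [atz(T,*t(*p),.062+.061) for p in[(345,60),(490,55),(497,345),(350,355)]])
print('driver tip',atz(T,*t(590,352),.005),atz(T,*t(225,515),.02))
E
```

```text
[[ 0.5122 -0.1511  0.008 ]
 [ 0.529  -0.3992  0.008 ]
 [ 0.4314 -0.4046  0.008 ]
 [ 0.4156 -0.1574  0.008 ]]
side [0.2487 0.0977 0.2477 0.0968]
yaw 0.06550841659950746
plate centre [ 0.4721 -0.278   0.008 ]
side plate corners [[ 0.5146 -0.1402  0.008 ]
 [ 0.4177 -0.1451  0.008 ]]
pin top z.153 [ 0.4697 -0.2063  0.153 ] side [ 0.4688 -0.1976  0.153 ] tri [ 0.4698 -0.2061  0.1473]
collar side [ 0.4692 -0.1925  0.073 ]
knob [ 0.4807 -0.4192  0.046 ] outer [ 0.479  -0.4236  0.062 ]
stop [ 0.4775 -0.3773  0.097 ]
ring bow [ 0.4132 -0.221   0.1271] [ 0.4135 -0.2209  0.12  ]
reader [array([ 0.5316, -0.271 ,  0.123 ]), array([ 0.5335, -0.3316,  0.123 ]), array([ 0.4125, -0.3331,  0.123 ]), array([ 0.4085, -0.2725,  0.123 ])]
driver tip [ 0.4133 -0.3898  0.005 ] [ 0.338  -0.2188  0.02  ]
```

>>> drive_tool:
  steps:
    - [1,18,-33,10,-0.116]
    - [1,18,-33,10,-0.116]
    - [1,18,-33,10,-0.116]
    - [1,18,-33,10,-0.116]
    - [1,18,-33,10,-0.116]
    - [1,18,-33,0,-0.116]
    - [1,18,-33,0,-0.116]
    - [1,18,-33,0,-0.116]
    - [1,0,-38,0,-0.116]
    - [1,0,-38,0,-0.116]
    - [1,0,-38,0,0]
    - [1,0,-38,0,0]
    - [1,0,-38,0,0]
    - [1,0,-38,0,0]
    - [1,0,-38,0,0]
    - [1,0,-38,0,0]
    - [1,10,-38,0,0]
    - [1,10,-38,0,0]
    - [1,10,-38,0,0]
    - [1,10,-38,0,0]
  grip_force: 30

```text
clock: 1.77
position: [0.3967, -0.1344, 0.277]
ee_rot: [2.15, 2.29, 0.002]
force: [0.5, 1.2, -0.7]
width: 0.005
gripper_force: 0.0
```

>>> drive_tool:
  steps:
    - [1,9,-36,0,0]
    - [1,9,-36,0,0]
    - [1,9,-36,0,0]
    - [1,9,-36,0,0]
    - [1,9,-36,0,0]
    - [1,9,-36,0,0]
    - [1,9,-36,0,0]
    - [1,9,-36,0,0]
    - [1,13,-33,0,0]
    - [1,0,0,-35,0]
    - [1,0,0,-35,0]
    - [1,0,0,-35,0]
    - [1,0,0,-35,0]
    - [1,0,0,-35,0]
    - [1,0,0,-30,0]
    - [1,0,0,-30,0]
    - [1,0,0,0,0]
    - [1,0,0,0,0]

```text
clock: 3.27
position: [0.4812, -0.4526, 0.0406]
ee_rot: [-2.148, -2.288, 0.001]
force: [-0.1, 0.8, 1.1]
width: 0.002
gripper_force: 0.0
```

```bash
python3 - <<'E'
from h import *
a=cv2.resize(grab('top')['image'][160:280,240:400,::-1],None,fx=5,fy=5,interpolation=cv2.INTER_CUBIC); cv2.imwrite('pics/t2.png',a); print(observe()['joints'],observe()['force'])
E
```

```text
[ 0.22016574  0.79267593  0.74816003  1.69474844 -0.65351266  0.92116171
  1.29411651] [-0.7883359  -0.09315738  0.56143259]
```

View pics/t2.png

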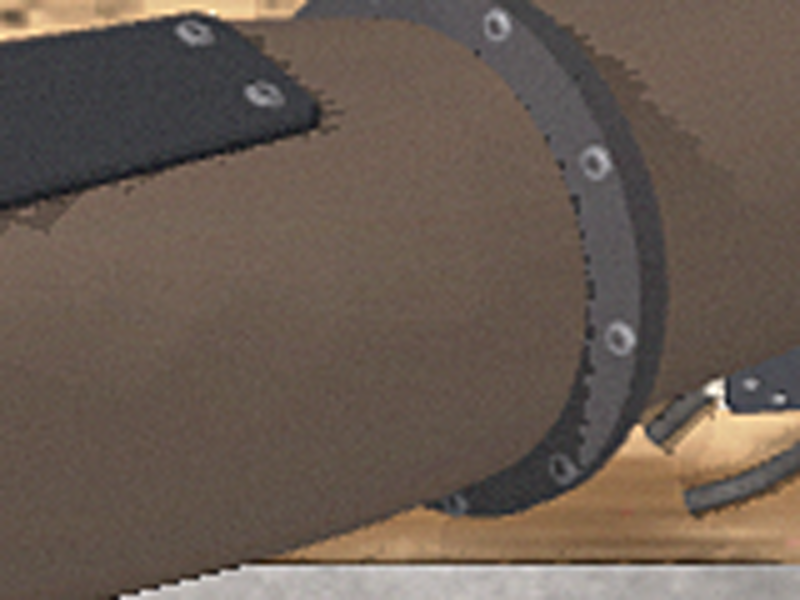

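The arm hides the cradle from above, so I'll push by feel.

>>> drive_tool:
  steps:
    - [1,0,4,0,0]
    - [1,0,4,0,0]
    - [1,0,4,0,0]
    - [1,0,3,0,0]
    - [1,0,2,0,0]
    - [1,0,2,0,0]
    - [1,0,2,0,0]
    - [1,0,2,0,0]
    - [1,0,2,0,0]
    - [1,0,2,0,0]

```text
clock: 4.15
position: [0.4821, -0.4283, 0.0424]
ee_rot: [2.149, 2.287, -0.003]
force: [0.7, -5.0, 0.0]
width: 0.005
gripper_force: 2.8
```

>>> drive_tool:
  steps:
    - [1,0,1,0,0]
    - [1,0,1,0,0]
    - [1,0,1,0,0]
    - [1,0,1,0,0]
    - [1,0,1,0,0]
    - [1,0,1,0,0]
    - [1,0,1,0,0]
    - [1,-1,1,0,0]

```text
clock: 4.82
position: [0.4816, -0.4203, 0.0424]
ee_rot: [2.149, 2.287, -0.002]
force: [4.2, -5.3, -0.8]
width: 0.005
gripper_force: 2.8
```

>>> drive_tool:
  steps:
    - [1,0,1,0,0]
    - [1,0,1,0,0]
    - [1,0,1,0,0]
    - [1,0,1,0,0]
    - [1,0,1,0,0]

```text
clock: 5.23
position: [0.4814, -0.4152, 0.0424]
ee_rot: [2.149, 2.287, -0.002]
force: [1.3, -5.1, 0.6]
width: 0.005
gripper_force: 2.6
```

>>> drive_tool:
  steps:
    - [1,0,1,0,0]
    - [1,0,1,0,0]
    - [1,0,1,0,0]
    - [1,0,1,0,0]

```text
clock: 5.57
position: [0.481, -0.4095, 0.0419]
ee_rot: [2.15, 2.29, -0.0]
force: [0.7, -3.1, 2.4]
width: 0.005
gripper_force: 1.5
```

>>> drive_tool:
  steps:
    - [1,0,1,0,0]
    - [1,0,1,0,0]
    - [1,0,1,0,0]

```text
clock: 5.82
position: [0.4809, -0.4063, 0.0417]
ee_rot: [-2.15, -2.29, 0.0]
force: [-0.6, -3.7, 2.8]
width: 0.003
gripper_force: 1.7
```

```bash
python3 - <<'E'
from h import *
a=cv2.resize(grab('side')['image'][165:295,205:345,::-1],None,fx=4.5,fy=4.5,interpolation=cv2.INTER_CUBIC); cv2.imwrite('pics/s2.png',a); print(observe()['force'])
E
```

```text
[-0.67026706 -2.72603603  1.84107157]
```

View pics/s2.png

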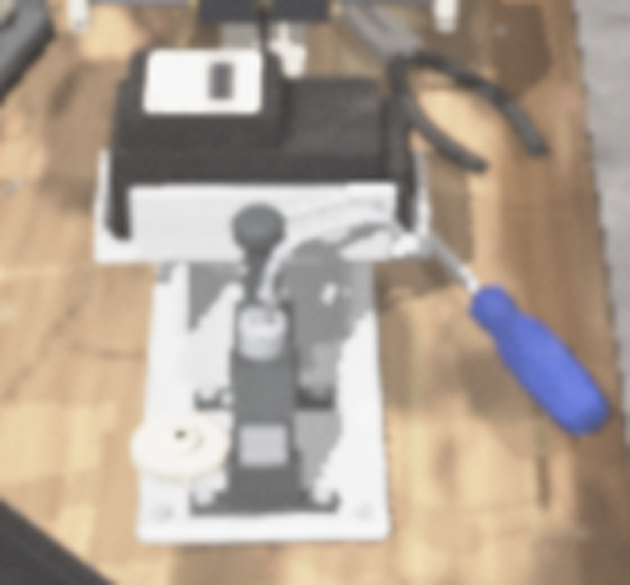

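```bash
python3 - <<'E'
from h import *
for z in (.153,.140,.126,.113): print(z,(proj(S,[.4697,-.2055,z])-[205,165])*4.5)
E
```

```text
0.153 [260.75626476 143.32246745]
0.14 [261.06180043 171.60657471]
0.126 [261.38297056 201.49337902]
0.113 [261.67415407 228.72953436]
```

>>> drive_tool:
  steps:
    - [1,0,1,0,0]
    - [1,0,1,0,0]
    - [1,0,1,0,0]

```text
clock: 6.12
position: [0.4809, -0.4059, 0.0419]
ee_rot: [2.149, 2.286, -0.005]
force: [1.0, -13.5, -7.1]
width: 0.003
gripper_force: 6.8
```

>>> drive_tool:
  steps:
    - [1,0,-12,0,0]
    - [1,0,-10,0,0]
    - [1,0,0,38,0]
    - [1,0,0,38,0]
    - [1,0,0,38,0]
    - [1,0,0,38,0]
    - [1,-2,36,0,0]
    - [1,-2,36,0,0]
    - [1,-2,36,0,0]
    - [1,-2,37,0,0]
    - [1,-2,37,0,0]
    - [1,-1,38,0,0]
    - [1,0,0,-25,0]
    - [1,0,0,-25,0]
    - [1,0,0,0,0]
    - [1,0,0,0,0]

```text
clock: 7.45
position: [0.4691, -0.2054, 0.1434]
ee_rot: [-2.149, -2.287, 0.002]
force: [-0.1, -0.3, 0.6]
width: 0.005
gripper_force: 0.0
```

Above the pin; press down to the head-home height (0.113).

>>> drive_tool:
  steps:
    - [1,0,0,-8,0]
    - [1,0,0,-8,0]
    - [1,0,0,-4,0]
    - [1,0,0,-3,0]
    - [1,0,0,-3,0]
    - [1,0,0,-2,0]
    - [1,0,0,-2,0]

```text
clock: 8.03
position: [0.4703, -0.2064, 0.1143]
ee_rot: [2.151, 2.288, 0.001]
force: [-1.9, 0.9, 8.9]
width: 0.005
gripper_force: 4.7
```

>>> drive_tool:
  steps:
    - [1,0,0,-2,0]
    - [1,0,0,-2,0]

```text
clock: 8.2
position: [0.4708, -0.2068, 0.1122]
ee_rot: [2.151, 2.288, 0.004]
force: [-14.9, 8.7, 65.4]
width: 0.005
gripper_force: 32.7
```

>>> drive_tool:
  steps:
    - [1,0,0,6,0]
    - [1,0,0,20,0]
    - [1,0,0,40,0]
    - [1,0,0,40,0]
    - [1,0,0,0,0]

```text
clock: 8.62
position: [0.4726, -0.2084, 0.2219]
ee_rot: [2.147, 2.282, 0.006]
force: [1.6, -0.8, 0.1]
width: 0.005
gripper_force: 0.0
```

```bash
python3 - <<'E'
from h import *
a=cv2.resize(grab('side')['image'][165:295,205:345,::-1],None,fx=4,fy=4,interpolation=cv2.INTER_CUBIC)
w=cv2.resize(grab('wrist')['image'][:,:,::-1],None,fx=.42,fy=.42,interpolation=cv2.INTER_AREA)
c=np.zeros((520,800,3),np.uint8); c[:,:560]=a; c[:w.shape[0],560:560+w.shape[1]]=w; cv2.imwrite('pics/c3.png',c); print(observe()['force'],observe()['position'])
h=np.array([.470,-.206,.08])
for ang in (0,.2,.4):
    d=np.array([-np.cos(ang+.065),-np.sin(ang+.065),0])
    print(ang,[((proj(S,h+d*o+[0,0,z])-[205,165])*4).round() for o,z in ((44,26),(56,10))] if 0 else [((proj(S,h+d*o/1e3+[0,0,z/1e3])-[205,165])*4).round() for o,z in ((27,24.5),(56,10))])
E
```

```text
[-0.52496178  0.5194397  -0.60919157] [ 0.47097966 -0.20606271  0.21722482]
0 [array([293., 217.]), array([358., 243.])]
0.2 [array([292., 210.]), array([354., 228.])]
0.4 [array([288., 204.]), array([345., 214.])]
```

View pics/c3.png

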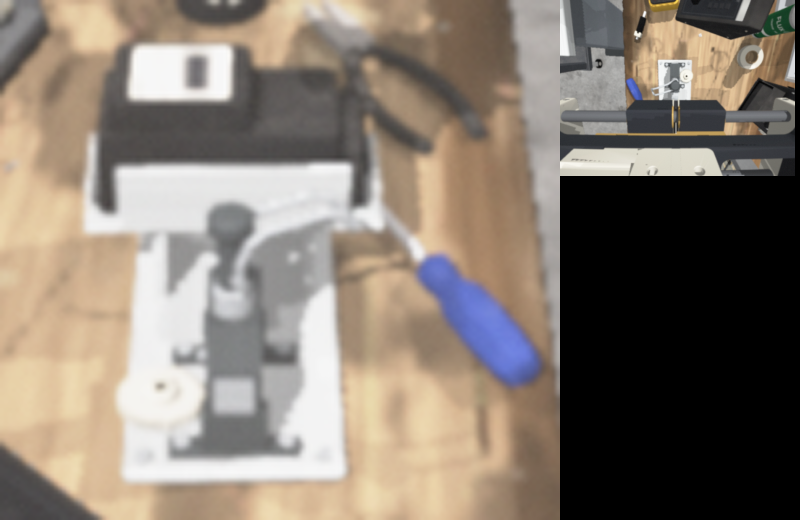

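```bash
python3 - <<'E'
from h import *
S1=grab('side'); W=grab('wrist'); pickle.dump((S1,W),open('sw.pkl','wb'))
a=cv2.resize(S1['image'][205:255,245:305,::-1],(480,400),interpolation=cv2.INTER_CUBIC)
w=cv2.resize(W['image'][130:240,200:280,::-1],(320,440),interpolation=cv2.INTER_CUBIC)
w=cv2.resize(W['image'][130:230,215:325,::-1],(660,600),interpolation=cv2.INTER_CUBIC)
a=cv2.resize(a,(0,0),fx=.29,fy=.29) if 0 else a
cv2.imwrite('pics/w4.png',w); cv2.imwrite('pics/a4.png',a)
E
```

```text
(no output)
```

View pics/w4.png

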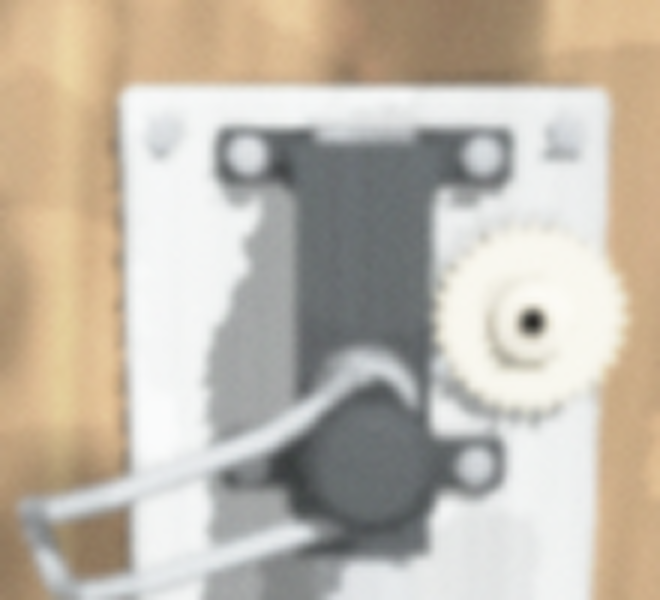

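```bash
python3 - <<'E'
from h import *
S1,W=pickle.load(open('sw.pkl','rb'))
w=lambda x,y:(215+x/6,130+y/6)
p=atz(W,*w(368,455),.113); b=atz(W,*w(48,549),.09); print(p,b)
a=atz(W,*w(35,508),.09);c=atz(W,*w(65,592),.09); print(a,c)
e=(b-p)[:2]; print('out',np.linalg.norm(e),'ang rel square',np.arctan2(-e[1],-e[0])-.065)
x=(c-a)[:2]; print('width',np.linalg.norm(x),'ang from wire',np.arctan2(-x[1],-x[0]))
q=[atz(W,*w(*k),.008) for k in((122,90),(608,92))]; print(q, np.arctan2((q[1]-q[0])[1],(q[1]-q[0])[0]))
E
```

```text
[ 0.47038958 -0.20446246  0.113     ] [ 0.41827875 -0.22975726  0.09      ]
[ 0.41598683 -0.22274186  0.09      ] [ 0.42127885 -0.23717231  0.09      ]
out 0.05792551142091444 ang rel square 0.38690263634378047
width 0.015370202255285535 ang from wire 1.9222933205945127
[array([ 0.41788677, -0.15769993,  0.008     ]), array([ 0.51612152, -0.15192559,  0.008     ])] 0.058713510015991406
```

>>> drive_tool:
  steps:
    - [1,-33,-24,0,0]
    - [1,-33,-24.5,0,0]
    - [1,0,0,-30,0]
    - [1,0,0,-30,0]
    - [1,0,0,-30,0]
    - [1,0,0,-15,0]
    - [1,0,0,0,0]
    - [1,0,0,0,0]

```text
clock: 9.48
position: [0.4027, -0.2538, 0.1098]
ee_rot: [-2.15, -2.287, 0.003]
force: [0.6, -0.5, 0.7]
width: 0.004
gripper_force: 0.0
```

>>> drive_tool:
  steps:
    - [1,1,0,-6,0]
    - [1,1,0,-6,0]
    - [1,0,0,-5,0]
    - [1,0,0,0,0]

```text
clock: 9.82
position: [0.4061, -0.2536, 0.0932]
ee_rot: [-2.15, -2.29, -0.0]
force: [-0.6, 1.1, 0.5]
width: 0.003
gripper_force: 0.0
```

>>> drive_tool:
  steps:
    - [1,0,3,0,0]
    - [1,0,3,0,0]
    - [1,0,3,0,0]
    - [1,0,3,0,0]
    - [1,0,3,0,0]

```text
clock: 10.23
position: [0.4062, -0.2384, 0.0939]
ee_rot: [2.15, 2.29, 0.001]
force: [-1.1, -0.7, -0.3]
width: 0.003
gripper_force: 0.0
```

>>> drive_tool:
  steps:
    - [1,0,3,0,0]
    - [1,0,3,0,0]
    - [1,0,3,0,0]
    - [1,0,3,0,0]

```text
clock: 10.57
position: [0.4061, -0.2266, 0.0938]
ee_rot: [2.15, 2.29, 0.0]
force: [-0.2, -0.6, -0.0]
width: 0.003
gripper_force: 0.1
```

>>> drive_tool:
  steps:
    - [1,0,-6,0,0]
    - [1,0,0,40,0]
    - [1,0,0,40,0]
    - [1,0,0,44,0]
    - [1,32,14,0,0]
    - [1,33,13,0,0]
    - [1,0,0,0,0]
    - [1,0,0,0,0]

```text
clock: 11.23
position: [0.4725, -0.2054, 0.2153]
ee_rot: [2.146, 2.293, -0.001]
force: [-0.4, 0.3, -0.1]
width: 0.004
gripper_force: 0.0
```

```bash
python3 - <<'E'
from h import *
W=grab('wrist'); pickle.dump(W,open('w5.pkl','wb'))
w=cv2.resize(W['image'][130:230,215:325,::-1],(660,600),interpolation=cv2.INTER_CUBIC)
cv2.imwrite('pics/w5.png',w); print(observe()['position'])
E
```

```text
[ 0.47087343 -0.20628372  0.2151187 ]
```

View pics/w5.png

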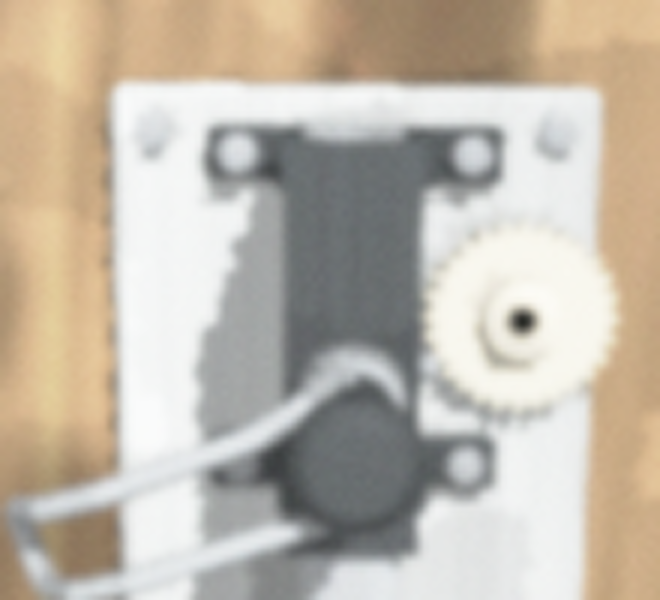

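The ring hardly moved: the fingertip passed above the bow. I'll push on the higher part of the legs, further in.

>>> drive_tool:
  steps:
    - [1,-23,-24,0,0]
    - [1,-23,-24,0,0]
    - [1,0,0,-30,0]
    - [1,0,0,-30,0]
    - [1,0,0,-30,0]
    - [1,0,0,-17,0]
    - [1,0,0,-10,0]
    - [1,0,0,-10,0]
    - [1,0,0,0,0]

```text
clock: 12.03
position: [0.4239, -0.2541, 0.0875]
ee_rot: [-2.151, -2.288, 0.001]
force: [-1.1, 0.4, 0.7]
width: 0.004
gripper_force: 0.0
```

>>> drive_tool:
  steps:
    - [1,0,3,0,0]
    - [1,0,3,0,0]
    - [1,0,3,0,0]
    - [1,0,3,0,0]
    - [1,0,3,0,0]

```text
clock: 12.45
position: [0.4253, -0.2388, 0.0889]
ee_rot: [2.149, 2.29, 0.0]
force: [-1.5, -0.5, 0.7]
width: 0.001
gripper_force: 0.7
```

>>> drive_tool:
  steps:
    - [1,0,3,0,0]
    - [1,0,3,0,0]
    - [1,0,3,0,0]
    - [1,0,3,0,0]
    - [1,0,2,0,0]

```text
clock: 12.87
position: [0.4248, -0.2248, 0.0884]
ee_rot: [-2.151, -2.29, 0.001]
force: [-2.2, -1.8, 1.0]
width: 0.006
gripper_force: 1.4
```

>>> drive_tool:
  steps:
    - [1,0,-6,0,0]
    - [1,0,0,40,0]
    - [1,0,0,40,0]
    - [1,0,0,49,0]
    - [1,23,13,0,0]
    - [1,23,12,0,0]
    - [1,0,0,0,0]
    - [1,0,0,0,0]
    - [1,0,0,0,0]

```text
clock: 13.62
position: [0.4705, -0.2063, 0.2098]
ee_rot: [-2.15, -2.29, 0.001]
force: [-0.7, -0.0, 0.4]
width: 0.002
gripper_force: 0.0
```

```bash
python3 - <<'E'
from h import *
W0=pickle.load(open('w5.pkl','rb')); W=grab('wrist'); pickle.dump(W,open('w6.pkl','wb'))
print(observe()['position'])
for D in (W0,W):
    im=D['image'][180:240,205:233].astype(int); sat=im.max(2)-im.min(2)
    m=(sat<25)&(im.mean(2)>90)
    n,l,st,ce=cv2.connectedComponentsWithStats(m.astype(np.uint8))
    for i in range(1,n):
        if st[i,4]>4:
            print(st[i]+[205,180,0,0,0],(ce[i]+[205,180]).round(1), atz(D,*(ce[i]+[205,180]),.09))
E
```

```text
[ 0.47017557 -0.20648238  0.20981831]
[216 210  17  22 192] [224.1 219.9] [ 0.42166234 -0.2281762   0.09      ]
[215 190  18  24 210] [222.2 201.4] [ 0.41825705 -0.20846723  0.09      ]
```

Ring now square (bow y −0.2085). Now press it down.

>>> drive_tool:
  steps:
    - [1,-24,-1,0,0.12]
    - [1,-23,-1,0,0.12]
    - [1,0,0,-30,0.12]
    - [1,0,0,-30,0.12]
    - [1,0,0,-30,0]
    - [1,0,0,-5,0]
    - [1,0,0,-5,0]
    - [1,0,0,-5,0]
    - [1,0,0,-5,0]

```text
clock: 14.42
position: [0.4212, -0.2092, 0.1007]
ee_rot: [-1.547, -2.731, 0.002]
force: [-19.2, -2.9, 13.1]
width: 0.003
gripper_force: 10.8
```

>>> drive_tool:
  steps:
    - [1,0,0,-5,0]
    - [1,0,0,-5,0]
    - [1,0,0,-5,0]
    - [1,0,0,-3,0]

```text
clock: 14.75
position: [0.4213, -0.2087, 0.0823]
ee_rot: [-1.547, -2.731, 0.002]
force: [-7.9, -2.0, 2.3]
width: 0.007
gripper_force: 2.9
```

>>> drive_tool:
  steps:
    - [1,0,0,-5,0]
    - [1,0,0,-5,0]
    - [1,0,0,-2,0]

```text
clock: 15.0
position: [0.4241, -0.2085, 0.0707]
ee_rot: [1.546, 2.734, -0.0]
force: [-0.2, 0.3, 0.6]
width: 0.003
gripper_force: 0.0
```

>>> drive_tool:
  steps:
    - [1,-10,0,0,0]
    - [1,0,0,35,0]
    - [1,0,0,40,0]
    - [1,0,0,40,-0.12]
    - [1,28,0,20,-0.12]
    - [1,28,0,0,-0.12]
    - [1,0,0,0,-0.12]
    - [1,0,0,0,0]

```text
clock: 15.67
position: [0.4713, -0.2078, 0.206]
ee_rot: [2.154, 2.285, 0.0]
force: [0.1, -0.4, -0.9]
width: 0.009
gripper_force: 0.0
```

```bash
python3 - <<'E'
from h import *
W=grab('wrist');S1=grab('side')
w=cv2.resize(W['image'][130:230,205:305,::-1],(400,400),interpolation=cv2.INTER_CUBIC)
a=cv2.resize(S1['image'][195:295,215:315,::-1],(400,400),interpolation=cv2.INTER_CUBIC)
cv2.imwrite('pics/f.png',np.hstack([w,a])); print(observe()['position'],observe()['force'])
E
```

```text
[ 0.46908179 -0.20818618  0.20525614] [-0.09585895 -0.04734732 -0.15533809]
```

View pics/f.png

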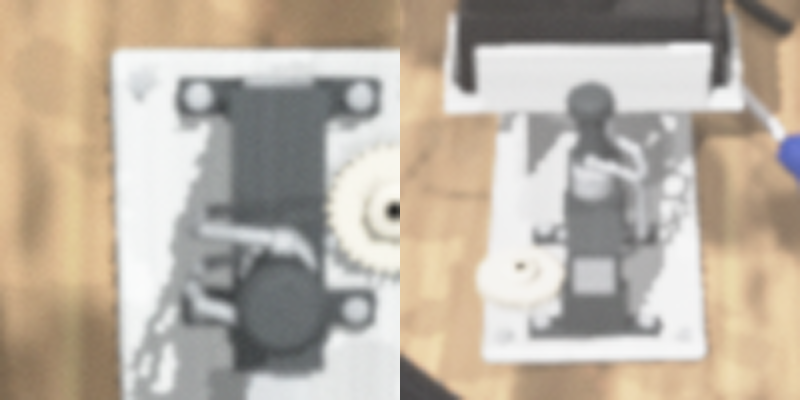

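```bash
python3 - <<'E'
from h import *
W=grab('wrist')
h=np.array([.470,-.206,.08])
d=np.array([-1,0.1,0]);l=np.array([-.1,-1,0])
for th in (0,.1,.25,.5):
    c,s_=np.cos(th),np.sin(th)
    print(th)
    for o,dn in((22,12),(22,29),(22,46)):
        O=o*c+dn*s_;D=dn*c-o*s_
        P=[h+d*O/1e3+l*k/1e3-[0,0,D/1e3] for k in(10,-10)]
        print([((proj(S,p)-[215,195])*4+[400,11]).round() for p in P],[((proj(W,p)-[205,130])*4).round() for p in P])
E
```

```text
0
[array([644., 165.]), array([638., 192.])] [array([198., 290.]), array([209., 214.])]
[array([644., 194.]), array([638., 222.])] [array([202., 275.]), array([213., 203.])]
[array([644., 222.]), array([638., 250.])] [array([206., 262.]), array([217., 193.])]
0.1
[array([647., 161.]), array([641., 189.])] [array([193., 291.]), array([205., 215.])]
[array([650., 191.]), array([644., 218.])] [array([191., 276.]), array([202., 203.])]
[array([653., 219.]), array([648., 247.])] [array([190., 262.]), array([200., 192.])]
0.25
[array([649., 155.]), array([643., 183.])] [array([187., 294.]), array([199., 216.])]
[array([658., 184.]), array([653., 212.])] [array([176., 277.]), array([187., 203.])]
[array([667., 213.]), array([661., 241.])] [array([166., 261.]), array([177., 191.])]
0.5
[array([651., 145.]), array([645., 172.])] [array([182., 299.]), array([194., 220.])]
[array([669., 172.]), array([663., 200.])] [array([155., 280.]), array([166., 205.])]
[array([686., 199.]), array([681., 227.])] [array([131., 263.]), array([141., 191.])]
```

```bash
python3 -c "
from cell import arm
print(arm.sign_off())"
```

```text
the job is handed in; nothing more can be done
None
```

I handed the job in at about 16 s of the 59 s limit; sign-off gave no verdict. The last pictures show the pin home, the ring hanging shut beside the tube, and the reader still in its tray. The ring angle looked within about 0.05 rad of fully shut, which is too coarse to prove it is above 1.60.

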